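Press a fan bushing in by counted crank turns

TASK

On the small screw press, push the upright stop pin all the way down so that the crank can go round. Then wind the crank clockwise (seen from above) until you feel the ram bite on the brass bushing, and from that point give it exactly three full turns more, no further, as nothing on the press shows the count. Let go of the crank, do not force the pin with finger or crank, and leave the other things on the bench where they are.

Things in the scene. Friction and masses are not known exactly. Their poses are not given: they have to be found in the camera images.
- press: Grey bench screw press, fixed to the bench: base 200 x 220 x 30 mm (x, y, z of its own frame), two steel columns at its +y and -y sides, and a head block 120 x 220 x 45 mm whose flat top is 210 mm above the bench. Origin: centre of the underside of the base, under the crank's axis. Position and yaw vary.
- crank_axis (a point): The crank's vertical axis, at the head's top face (210 mm above the bench); axes as the press, z up. Clockwise drives the ram down 2 mm a turn: first light (about 2 N at the handle) through an unknown lost motion of a fifth to seven tenths of a turn, until the ram bites on the bushing; from there a steady 11 to 13 N (on a hand that stops, about 5 N). No spring-back when let go.
- handle (a point): Centre of the crank handle: an upright black cylinder 22 mm in diameter, 42 mm tall, 65 mm from the crank's axis, 44 mm above the head's top face (spans 23 to 65 mm above it). It spins freely on its pin. Below it the arm, 18 mm wide, top 20 mm above the head; hub 30 mm in diameter, 30 mm high. Starts 60 degrees or more short of the stop pin, which blocks the arm while up.
- stop_pin_top (a point): Centre of the top face of the stop pin: an upright bare steel pin 12 mm in diameter on the head's top face, 38 mm from the crank's axis, in the way of the crank arm. Its top stands 18 mm above the head's face when up and 3 mm above it (level with its low collar) when fully down.
- stop_pin: The stop pin itself; origin on its axis 18 mm below its top, so level with the head's top face when up and 15 mm below it when fully down. It moves straight down under about 6 N, stays where it is left, and has a hard end. It must not be loaded with more than 30 N, by a finger or by the crank arm.
- bushing_top (a point): Centre of the top end of the brass bushing, 14 mm in diameter, in the hub of the black 80 mm fan that is clamped under the ram in the press, about 79 mm above the bench. It does not move until the ram bites, then goes down 2 mm for each turn of the crank, so its measured height is too coarse to tell when it bites or a part of a turn. Not to be touched.
- bottle: Loose white plastic bottle, 44 mm in diameter, 100 mm tall; origin at the centre of its underside. Bystander beside the press.
- spare_fan: Loose black 80 x 80 x 25 mm fan lying flat; origin at the centre of its underside. Bystander.
- driver: Loose orange electric screwdriver, 250 mm long, 40 mm high, lying along its x; origin under the middle of its body. Bystander.
- wrench: Loose steel wrench lying along its x. Bystander.

How it is judged:
By the outcome, as a careful person would: the job done as asked, in the order asked, and still so for the second after the job is handed in, with the robot touching nothing.
It also fails if it takes over 72 s, if anything falls off the work surface, if the arm or the gripper's body presses on something with over 40 N, if the wrist force passes 120 N, or if a joint passes its speed limit or range.

ROBOT

A 6-joint arm with a two-finger parallel gripper is mounted at the origin on the work surface. World frame = base frame: x ahead of the robot, y to its left, z up, the work surface at z = 0. Lengths are in m, angles in rad, forces in N, time in s.
With the tool pointing down it reaches from about 0.375 to 0.925 m from the base axis. Payload 5.7 kg.
Tool frame: the origin (TCP) lies at the very end of the fingers, on their centre line; the grasp point (between the pads) lies 19 mm behind it; z points along the fingers, y is the line along which they close (so a half turn about z gives the same grasp; the last joint's range is limited). The gripper opens to 88 mm and grips with 3 to 60 N. Pads are 20 mm wide; open, the fingers measure 115 mm over their backs; the gripper's body (75 mm by 178 mm) begins 61 mm behind the grasp point.
Start: joints at [-1.3, 0.359, 1.51, -0, 1.272, -0.115], TCP at [0.226, -0.556, 0.223] pointing down, gripper open.
Joint ranges: [-2.97, 2.97], [-1.01, 2.36], [0.21, 2.38], [-0.96, 4.11], [0.2, 2.71], [-2.98, 2.98]. Speed limits (rad/s): [2.39, 2.39, 3.14, 3.14, 3.14, 3.14].

INTERFACE

Orientations are given as a rotation vector (axis times angle).
In Python, from workcell import status, optics, workorder gives the robot as it stands. The module is installed in compiled form; this text tells all that it offers.
- The arm moves only by the tool jog_arm, never from a script. Its argument "series" is a list of rows, each a list of 3 entries, a list of its own where there are three numbers: the turn, a rotation vector about the world's x, y, z normalised to -1 to 1, where 1 is pi/2 rad, then the shift along the world's x, y, z normalised to -1 to 1, where 1 is 0.08 m, then the opening, from -1 (shut) to 1 (fully open), so that 0 is half open. A call has 1 to 10 rows; each row is the pose to reach, as a shift and turn from the pose commanded when the call began; what a row does not reach only later rows make up. A row lasts 1/10 s, in which the tool goes at most 50 mm and 8.59 degrees, less where a joint would pass 70% of its speed; a pose out of reach is approached as far as the arm can. A call with a number of a shift or a turn outside -1 to 1 is refused whole. A call with a gripper value outside its range is refused whole. The fingers move at their own pace and stop on an object; the grip force is fixed at half the most. Time passes only in rows, so rows that repeat a pose let the fingers close. It gives the time, the measured TCP pose, the force, the opening and the grip force at its end, in the units of the state.
- status.get_state(): the state, without advancing time (a new reading comes with each control period).
- optics.grab_frame(name): name is "side" or "top" or "wrist"; returns a dict with "color" (400x640x3 uint8, red, green, blue), "intrinsics" (3x3 intrinsics, pixels), "camera_from_world" (4x4, takes a point from world to camera coordinates); the wrist camera has in their place "tool_from_camera" (4x4, takes a point from camera to tool coordinates, whose origin is the TCP and whose axes are the flange's). Camera axes: x right, y down, z forward; pixel columns grow to the right and rows downward; lengths in m; the calibration is good to about 2 mm. A picture is of the moment at which its call begins: read the wrist's pose just before it. There is no depth.
- workorder.finish_job(): hands the job in; it is judged then, once.
The state is a dict: "clock": time; "q": joint angles; "joint_vel": joint speeds; "effort": joint torques, N m; "tcp_pos": TCP position; "tcp_rot": TCP orientation; "force": force on the tool from outside, world axes, zero at the start; "wrist_torque": the same for the moment, N m; "grip_width": finger opening in m; "grip_force": force on a finger pad.
Only numpy, scipy, OpenCV 4.12 (cv2) and the standard library are available. Lean on these libraries where they do the work, as an engineer would, in place of code of your own. Each camera call takes 0.05 s, during which the arm holds its last target. There are 200 camera calls.

## Working session

There is one attempt and no reset: what is moved stays moved. The work goes in short steps, Python scripts to look and compute and a tool call to move; the robot and the scene stay as the last step left them, time stands still between calls to the robot, and variables do not carry over. Pictures are saved under pics/ and viewed, at most 10 in all, crops included, and the job is handed in when it is done.

Besides the shell and the picture viewer there is one more tool, called after "Call:" as name([rows], argument=value, ...), one row to a line, values as JSON. jog_arm: Moves the arm, as the interface text tells. Scaled input: -1 to 1 covers 0.08 m each way for a shift and pi/2 rad each way for a turn. Its arguments: {"type":"object","properties":{"series":{"type":"array"}},"required":["series"]}

```bash
mkdir -p pics; python3 - <<'E'
from workcell import status, optics
import cv2, numpy as np
s=status.get_state(); print(s)
for n in ["side","top"]:
    f=optics.grab_frame(n); np.savez(f"{n}.npz",**f); cv2.imwrite(f"pics/{n}.png",f["color"][:,:,::-1])
    print(n,f["intrinsics"],f["camera_from_world"])
E
```

```text
{'clock': 0.0, 'q': array([-1.30007570e+00,  3.59502943e-01,  1.51147380e+00, -1.17016003e-05,
        1.27245382e+00, -1.15073601e-01]), 'joint_vel': array([ 0.00056572, -0.00108847, -0.00166   ,  0.00126986,  0.00161508,
        0.00301281]), 'effort': array([ 1.41439727e-03, -5.15371048e+01, -2.70726621e+01,  6.76883385e-02,
        3.53078486e-02, -1.28908350e-04]), 'tcp_pos': array([ 0.22559141, -0.55521655,  0.22179506]), 'tcp_rot': array([-3.08152687e+00, -6.01907193e-01,  2.41818895e-04]), 'force': array([-0.21893704, -0.09637386, -1.13348968]), 'wrist_torque': array([-0.01775636, -0.02735651,  0.00041156]), 'grip_force': 0.0, 'grip_width': 0.08812601222259855}
side [[397.44383807   0.         321.28841048]
 [  0.         397.44383807 197.85225612]
 [  0.           0.           1.        ]] [[-0.92192834 -0.3873574   0.00154221  0.48837936]
 [-0.22899174  0.54179103 -0.80871828  0.2591041 ]
 [ 0.31242745 -0.74593346 -0.58819415  1.31769758]
 [ 0.          0.          0.          1.        ]]
top [[508.9895162    0.         320.32062534]
 [  0.         508.9895162  194.60580427]
 [  0.           0.           1.        ]] [[-0.01550876 -0.99956844 -0.02494814  0.01745663]
 [-0.99436293  0.01803582 -0.10448484  0.55405032]
 [ 0.10488971  0.02318708 -0.99421351  1.51577134]
 [ 0.          0.          0.          1.        ]]
```

View pics/side.png

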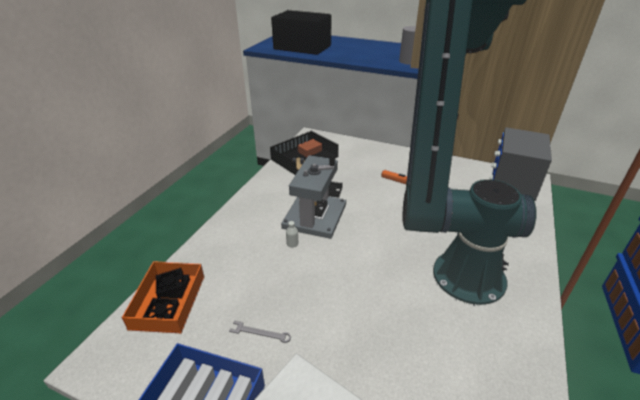

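View pics/top.png

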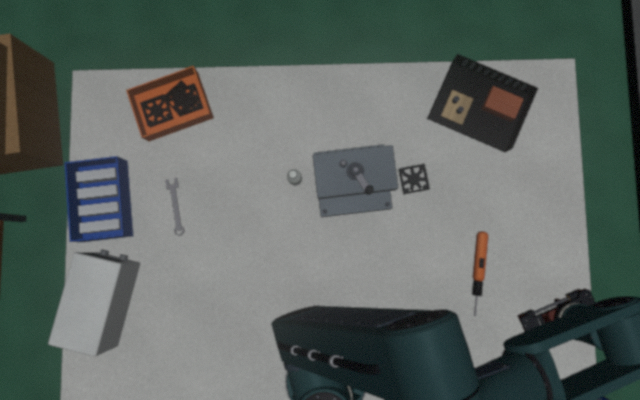

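The top view shows the hub near (355,171), the black handle near (369,189) and the stop pin near (343,163). The bottle is at (294,177) and the spare fan at (414,178). I'll zoom in and cast rays.

```bash
cat > h.py <<'E'
import numpy as np, cv2
from scipy.spatial.transform import Rotation as R
def ray(K,T,px):  # T camera_from_world
    d=T[:3,:3].T@np.linalg.inv(K)@np.array([px[0],px[1],1.]); o=-T[:3,:3].T@T[:3,3]; return o,d
def onz(K,T,px,z):
    o,d=ray(K,T,px); return o+d*(z-o[2])/d[2]
def wristT(s,f):
    W=np.eye(4); W[:3,:3]=R.from_rotvec(s["tcp_rot"]).as_matrix(); W[:3,3]=s["tcp_pos"]
    return np.linalg.inv(W@f["tool_from_camera"])
E
python3 - <<'E'
from h import *
f=np.load("top.npz"); K,T=f["intrinsics"],f["camera_from_world"]
for n,p,z in [("hub",(355,171),.24),("handle",(369,189),.275),("pin",(343,163),.228),("c1",(313.5,153),.21),("c2",(395,146.5),.21),("c3",(317,197),.21),("c4",(397,191),.21)]:
    print(n,onz(K,T,p,z).round(4))
c=f["color"][135:225,280:440,::-1]; cv2.imwrite("pics/topc.png",cv2.resize(c,None,fx=5,fy=5,interpolation=cv2.INTER_CUBIC))
E
```

```text
hub [ 0.5927 -0.0889  0.24  ]
handle [ 0.5404 -0.1218  0.275 ]
pin [ 0.6166 -0.0581  0.228 ]
c1 [0.6486 0.0206 0.21  ]
c2 [ 0.6619 -0.1994  0.21  ]
c3 [0.5289 0.0129 0.21  ]
c4 [ 0.5412 -0.201   0.21  ]
```

View pics/topc.png

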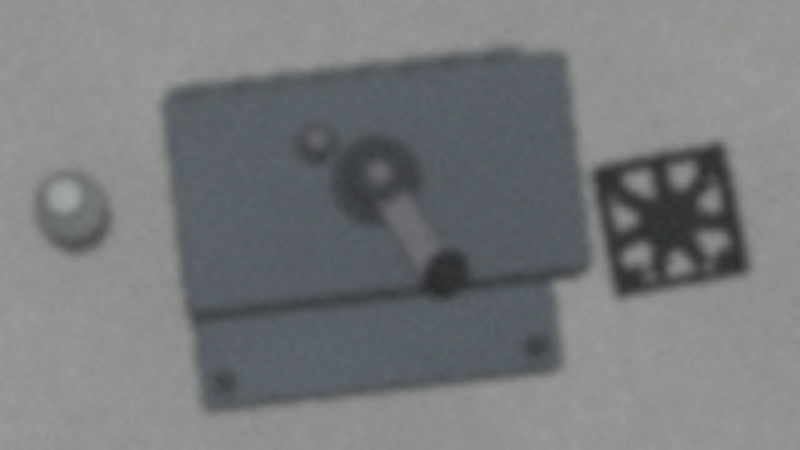

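Call:
jog_arm([
  [[0,0,0],[0.5,1,1],0],
  [[0,0,0],[0.5,1,1],0],
  [[0,0,0],[0.5,1,1],0],
])

```text
clock: 0.4
tcp_pos: [0.2671, -0.4744, 0.3051]
tcp_rot: [3.081, 0.604, 0.002]
force: [0.3, -0.3, 1.2]
grip_width: 0.067
grip_force: 0.0
```

Call:
jog_arm([
  [[0,0,0],[0.5,1,1],0],
  [[0,0,0],[0.5,1,1],0],
  [[0,0,0],[0.5,1,1],0],
])

```text
clock: 0.7
tcp_pos: [0.3071, -0.3947, 0.3853]
tcp_rot: [3.08, 0.604, 0.002]
force: [-0.1, -1.5, -0.4]
grip_width: 0.0453
grip_force: 0.0
```

Call:
jog_arm([
  [[0,0,0],[1,1,0],0],
  [[0,0,0],[1,1,0],0],
  [[0,0,0],[1,1,0],0],
])

```text
clock: 1.0
tcp_pos: [0.3878, -0.3134, 0.3817]
tcp_rot: [-3.081, -0.607, -0.001]
force: [-0.0, -0.1, 0.3]
grip_width: 0.0438
grip_force: 0.0
```

Call:
jog_arm([
  [[0,0,0],[1,1,0],0],
  [[0,0,0],[1,1,0],0],
  [[0,0,0],[1,1,0],0],
])

```text
clock: 1.3
tcp_pos: [0.4679, -0.2338, 0.3814]
tcp_rot: [-3.081, -0.607, 0.0]
force: [0.5, -1.9, 0.0]
grip_width: 0.0439
grip_force: 0.0
```

Call:
jog_arm([
  [[0,0,0],[1,1,0],0],
  [[0,0,0],[1,1,0],0],
  [[0,0,0],[1,1,0],0],
  [[0,0,0],[1,1,0],0],
])

```text
clock: 1.7
tcp_pos: [0.5464, -0.1557, 0.3813]
tcp_rot: [-3.082, -0.606, 0.003]
force: [-0.9, -0.1, 0.2]
grip_width: 0.044
grip_force: 0.0
```

```bash
python3 - <<'E'
from workcell import status, optics
from h import *
s=status.get_state(); f=optics.grab_frame("wrist"); T=wristT(s,f); K=f["intrinsics"]
np.savez("w1.npz",K=K,T=T,c=f["color"]); print(s["clock"],s["tcp_pos"],s["tcp_rot"],s["force"],s["q"],s["grip_width"]); print(f["tool_from_camera"])
cv2.imwrite("pics/w1.png",f["color"][:,:,::-1])
E
```

```text
1.7 [ 0.54635321 -0.15574049  0.381301  ] [-3.08220947e+00 -6.05970648e-01  3.02682649e-03] [-0.92392698 -0.06346733  0.23138443] [-3.98751016e-01  2.11654093e-01  1.33412580e+00 -7.62974604e-04
  1.59762265e+00  7.83771969e-01] 0.04399391868252958
[[-2.82556972e-04 -9.61512285e-01 -2.74761800e-01  7.64415368e-02]
 [ 9.99999768e-01 -4.41979643e-04  5.18310588e-04  2.09919033e-04]
 [-6.19801120e-04 -2.74761590e-01  9.61512186e-01 -1.60582591e-01]
 [ 0.00000000e+00  0.00000000e+00  0.00000000e+00  1.00000000e+00]]
```

View pics/w1.png

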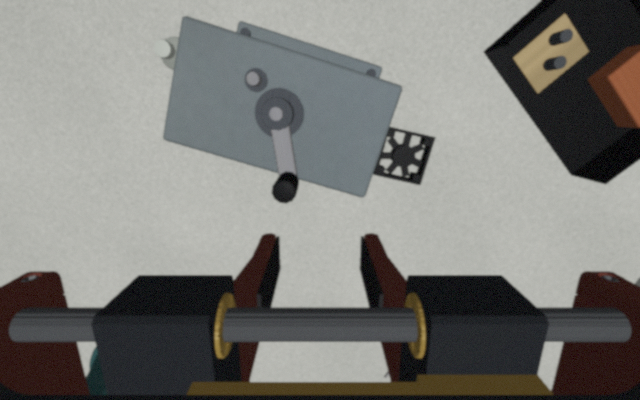

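The wrist view shows the pin top near (254,77), the hub near (278,113), the handle top near (285,186) and the head's corners at (184,17), (402,87), (364,196) and (164,138).

```bash
python3 - <<'E'
from h import *
f=np.load("w1.npz"); K,T,c=f["K"],f["T"],f["c"]
C=[onz(K,T,p,.21) for p in [(184,17),(402,87),(364,196),(164,138)]]
print(np.round(C,4), np.mean(C,0).round(4))
for n,p,z in [("hub",(278,113),.24),("handle",(285,187),.275),("pin",(254,77),.228)]: print(n,onz(K,T,p,z).round(4))
g=cv2.cvtColor(c,cv2.COLOR_RGB2GRAY)
m=((g<45)).astype(np.uint8); m[:160]=0; m[210:]=0; m[:,:260]=0; m[:,310:]=0
cn=max(cv2.findContours(m,0,2)[0],key=cv2.contourArea); print(cv2.boundingRect(cn),cv2.fitEllipse(cn))
cv2.imwrite("pics/w1c.png",cv2.resize(c[50:210,220:330,::-1],None,fx=5,fy=3.7*1.351,interpolation=cv2.INTER_CUBIC)[:600] if 0 else cv2.resize(c[50:210,220:330,::-1],None,fx=3.7,fy=3.7,interpolation=cv2.INTER_CUBIC))
E
```

```text
[[ 0.6453  0.0192  0.21  ]
 [ 0.6665 -0.1933  0.21  ]
 [ 0.5526 -0.2045  0.21  ]
 [ 0.5314  0.0083  0.21  ]] [ 0.599  -0.0926  0.21  ]
hub [ 0.5998 -0.0936  0.24  ]
handle [ 0.5472 -0.1239  0.275 ]
pin [ 0.6206 -0.061   0.228 ]
(274, 173, 24, 29) ((285.4893493652344, 186.95101928710938), (20.633342742919922, 29.669078826904297), 23.126190185546875)
```

View pics/w1c.png

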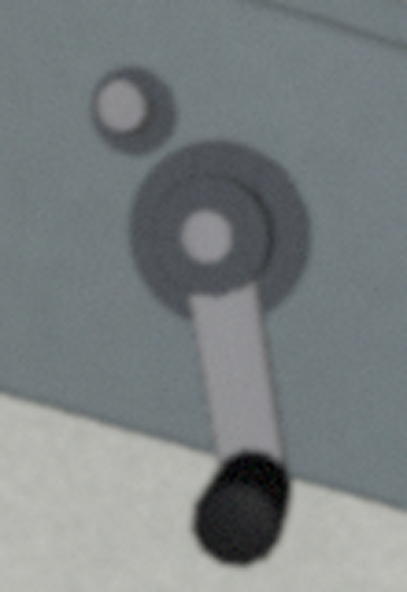

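```bash
python3 - <<'E'
from h import *
f=np.load("w1.npz"); K,T,c=f["K"],f["T"],f["c"]
for n,p,z in [("hub",(276.8,113.8),.24),("ring",(279.5,112.2),.212),("handle",(283.8,190),.275),("pin",(253,78.1),.228)]: print(n,onz(K,T,p,z).round(4))
E
```

```text
hub [ 0.5988 -0.0928  0.24  ]
ring [ 0.5995 -0.0916  0.212 ]
handle [ 0.5443 -0.1239  0.275 ]
pin [ 0.6193 -0.0605  0.228 ]
```

Call:
jog_arm([
  [[0,0,0],[0.91,1,-0.6],-1],
  [[0,0,0],[0.91,1,-0.6],-1],
  [[0,0,0],[0.91,1,-0.6],-1],
  [[0,0,0],[0.91,1,-0.6],-1],
])

```text
clock: 2.15
tcp_pos: [0.618, -0.0762, 0.3327]
tcp_rot: [-3.082, -0.604, 0.005]
force: [-0.6, -0.4, 0.4]
grip_width: 0.0153
grip_force: 0.0
```

Call:
jog_arm([
  [[0,0,0],[0,0.18,-0.6],-1],
  [[0,0,0],[0,0.18,-1],-1],
  [[0,0,0],[0,0.18,-1],-1],
  [[0,0,0],[0,0.18,-1],-1],
  [[0,0,0],[0,0.18,-1],-1],
  [[0,0,0],[0,0.18,-1],-1],
])

```text
clock: 2.75
tcp_pos: [0.6198, -0.0626, 0.2572]
tcp_rot: [3.082, 0.601, 0.006]
force: [0.1, -0.2, -0.7]
grip_width: 0.0002
grip_force: 0.0
```

```bash
python3 - <<'E'
from workcell import status, optics
from h import *
s=status.get_state(); f=optics.grab_frame("wrist"); T=wristT(s,f); K=f["intrinsics"]
print(s["tcp_pos"],s["force"],s["grip_width"])
c=f["color"]; p=T@np.r_[s["tcp_pos"],1]; p=K@p[:3]; print("tcp px",p[:2]/p[2])
for q in [(.6195,-.0605,.228)]:
  p=K@(T@np.r_[q,1])[:3]; print("pin px",p[:2]/p[2])
cv2.imwrite("pics/w2.png",c[:,:,::-1])
E
```

```text
[ 0.6198058  -0.06258305  0.25723227] [ 0.10061967 -0.16092845 -0.71631383] 0.00015910696242467777
tcp px [319.14162964 255.47357365]
pin px [315.82598123 234.7059087 ]
```

View pics/w2.png

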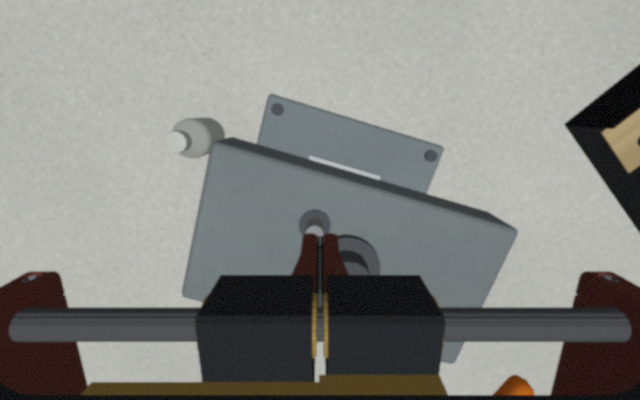

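The fingertips are just over the pin, which shows at (314,231) against a predicted (316,235). Descending in small steps.

Call:
jog_arm([
  [[0,0,0],[0,0.02,-0.15],-1],
  [[0,0,0],[0,0.02,-0.25],-1],
  [[0,0,0],[0,0.02,-0.3],-1],
  [[0,0,0],[0,0.02,-0.3],-1],
])

```text
clock: 3.2
tcp_pos: [0.6177, -0.0596, 0.2292]
tcp_rot: [-3.082, -0.602, 0.004]
force: [-0.1, 0.3, 0.7]
grip_width: 0.0006
grip_force: 0.0
```

Call:
jog_arm([
  [[0,0,0],[0,0,-0.04],-1],
  [[0,0,0],[0,0,-0.08],-1],
  [[0,0,0],[0,0,-0.08],-1],
])

```text
clock: 3.5
tcp_pos: [0.6187, -0.0598, 0.2242]
tcp_rot: [-3.083, -0.602, -0.0]
force: [0.1, 0.4, 0.5]
grip_width: 0.0003
grip_force: 0.3
```

Call:
jog_arm([
  [[0,0,0],[0,0,-0.03],-1],
  [[0,0,0],[0,0,-0.06],-1],
])

```text
clock: 3.7
tcp_pos: [0.6187, -0.0598, 0.2198]
tcp_rot: [3.083, 0.602, 0.001]
force: [-1.3, 0.2, 4.7]
grip_width: 0.0002
grip_force: 2.4
```

Call:
jog_arm([
  [[0,0,0],[0,0,-0.025],-1],
])

```text
clock: 3.8
tcp_pos: [0.6187, -0.0598, 0.2175]
tcp_rot: [-3.083, -0.602, -0.001]
force: [-1.5, 0.9, 4.6]
grip_width: 0.0004
grip_force: 2.3
```

Call:
jog_arm([
  [[0,0,0],[0,0,-0.025],-1],
])

```text
clock: 3.9
tcp_pos: [0.6187, -0.0598, 0.2154]
tcp_rot: [-3.083, -0.602, -0.001]
force: [-1.2, 0.5, 3.8]
grip_width: 0.0002
grip_force: 2.3
```

Call:
jog_arm([
  [[0,0,0],[0,0,-0.013],-1],
])

```text
clock: 4.0
tcp_pos: [0.6186, -0.0598, 0.2142]
tcp_rot: [-3.083, -0.602, -0.0]
force: [-0.2, 1.6, 4.8]
grip_width: 0.0002
grip_force: 2.3
```

Call:
jog_arm([
  [[0,0,0],[0,0,-0.01],-1],
])

```text
clock: 4.1
tcp_pos: [0.6187, -0.0598, 0.2135]
tcp_rot: [-3.083, -0.602, -0.0]
force: [-1.8, 0.3, 4.8]
grip_width: 0.0002
grip_force: 2.3
```

Call:
jog_arm([
  [[0,0,0],[0,0,-0.008],-1],
])

```text
clock: 4.2
tcp_pos: [0.6188, -0.0598, 0.2133]
tcp_rot: [-3.083, -0.602, -0.001]
force: [-2.0, 1.0, 9.4]
grip_width: 0.0006
grip_force: 4.8
```

Call:
jog_arm([
  [[0,0,0],[0,0,-0.004],-1],
])

```text
clock: 4.3
tcp_pos: [0.6187, -0.0598, 0.2133]
tcp_rot: [3.083, 0.602, 0.001]
force: [-2.3, 1.0, 9.8]
grip_width: 0.0005
grip_force: 4.9
```

Call:
jog_arm([
  [[0,0,0],[0,0,-0.005],-1],
])

```text
clock: 4.4
tcp_pos: [0.6188, -0.0598, 0.2132]
tcp_rot: [3.083, 0.602, 0.001]
force: [-3.2, 2.0, 12.3]
grip_width: 0.0004
grip_force: 6.1
```

The pin is at its hard end: the tip stays at z 0.213 while the force rises. Going up and over to the handle.

Call:
jog_arm([
  [[0,0,0],[0,0,0.5],-1],
  [[0,0,0],[0,0,1],-1],
  [[0,0,0],[0,0,1],0],
])

```text
clock: 4.7
tcp_pos: [0.6219, -0.0607, 0.2977]
tcp_rot: [3.079, 0.601, 0.014]
force: [0.8, -0.2, 1.1]
grip_width: 0.0053
grip_force: 0.0
```

Call:
jog_arm([
  [[0,0,0],[-0.45,-0.4,0.1],0],
  [[0,0,0],[-0.95,-0.81,0.1],0],
  [[0,0,0],[-0.95,-0.81,0.1],0],
  [[0,0,0],[-0.95,-0.81,0.1],0],
])

```text
clock: 5.1
tcp_pos: [0.5417, -0.1252, 0.2995]
tcp_rot: [-3.083, -0.599, 0.001]
force: [1.3, 0.2, 0.1]
grip_width: 0.0366
grip_force: 0.0
```

```bash
python3 - <<'E'
from workcell import status, optics
from h import *
s=status.get_state(); f=optics.grab_frame("wrist"); T=wristT(s,f); K=f["intrinsics"]
print(s["tcp_pos"],s["force"],s["grip_width"])
c=f["color"]
for q in [(.5435,-.1245,.275),(.6193,-.0605,.213),(.6193,-.0605,.228)]:
  p=K@(T@np.r_[q,1])[:3]; print("px",p[:2]/p[2])
cv2.imwrite("pics/w3.png",c[:,:,::-1])
E
```

```text
[ 0.54171546 -0.12523457  0.29946339] [1.25729295 0.18867724 0.09691967] 0.03658523932819381
px [319.18037936 235.27022229]
px [276.18561854  80.82122511]
px [273.30181187  78.94025199]
```

View pics/w3.png

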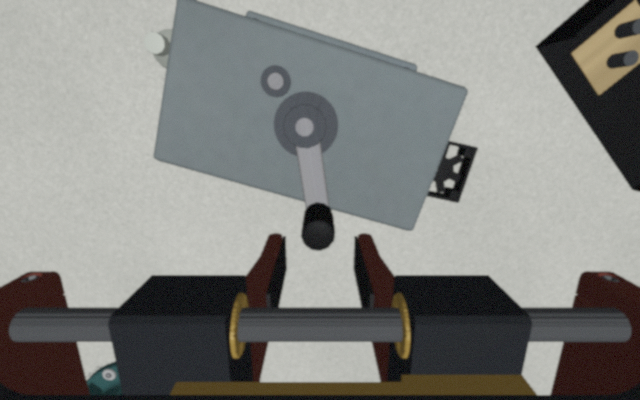

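The pin is now centred in its collar at (275,81), so it is down. The handle top at (318,234) matches the prediction. Descend and grasp.

Call:
jog_arm([
  [[0,0,0],[0.02,0.01,-0.3],0],
  [[0,0,0],[0.02,0.01,-0.6],0],
  [[0,0,0],[0.02,0.01,-0.76],0],
  [[0,0,0],[0.02,0.01,-0.76],0],
  [[0,0,0],[0.02,0.01,-0.76],-1],
  [[0,0,0],[0.02,0.01,-0.76],-1],
  [[0,0,0],[0.02,0.01,-0.76],-1],
  [[0,0,0],[0.02,0.01,-0.76],-1],
  [[0,0,0],[0.02,0.01,-0.76],-1],
])

```text
clock: 6.05
tcp_pos: [0.5449, -0.1239, 0.2404]
tcp_rot: [3.083, 0.602, 0.003]
force: [0.6, 2.0, 4.6]
grip_width: 0.0216
grip_force: 30.0
```

```bash
cat > rows.py <<'E'
import sys, json, numpy as np
from workcell import status
# rows.py a0(deg, commanded now) step n : shifts along the circle, clockwise
def rows(a0,step,n,r=.065):
    a=np.radians(a0); out=[]
    for i in range(1,n+1):
        b=np.radians(a0-step*i)
        out.append([[0,0,0],[round(float(r*(np.cos(b)-np.cos(a))/.08),3),round(float(r*(np.sin(b)-np.sin(a))/.08),3),0],-1])
    return out
s=status.get_state(); d=s["tcp_pos"][:2]-[.599,-.0925]
print(s["tcp_pos"].round(4),s["force"].round(1),s["grip_width"],"r",np.hypot(*d).round(4),"ang",np.degrees(np.arctan2(d[1],d[0])).round(2))
for k in range(int(sys.argv[4]) if len(sys.argv)>4 else 1):
    a0,st,n=float(sys.argv[1]),float(sys.argv[2]),int(sys.argv[3]); print(json.dumps(rows(a0-k*st*n,st,n)))
E
python3 rows.py -150 6 10
```

```text
[ 0.5449 -0.1239  0.2404] [0.6 2.  4.6] 0.021553985871895914 r 0.0626 ang -149.86
[[[0, 0, 0], [-0.039, 0.076, 0], -1], [[0, 0, 0], [-0.069, 0.155, 0], -1], [[0, 0, 0], [-0.091, 0.237, 0], -1], [[0, 0, 0], [-0.104, 0.321, 0], -1], [[0, 0, 0], [-0.109, 0.406, 0], -1], [[0, 0, 0], [-0.104, 0.491, 0], -1], [[0, 0, 0], [-0.091, 0.575, 0], -1], [[0, 0, 0], [-0.069, 0.657, 0], -1], [[0, 0, 0], [-0.039, 0.737, 0], -1], [[0, 0, 0], [0.0, 0.812, 0], -1]]
```

Call:
jog_arm([
  [[0,0,0],[-0.039,0.076,0],-1],
  [[0,0,0],[-0.069,0.155,0],-1],
  [[0,0,0],[-0.091,0.237,0],-1],
  [[0,0,0],[-0.104,0.321,0],-1],
  [[0,0,0],[-0.109,0.406,0],-1],
  [[0,0,0],[-0.104,0.491,0],-1],
  [[0,0,0],[-0.091,0.575,0],-1],
  [[0,0,0],[-0.069,0.657,0],-1],
  [[0,0,0],[-0.039,0.737,0],-1],
  [[0,0,0],[0.0,0.812,0],-1],
])

```text
clock: 7.05
tcp_pos: [0.5436, -0.0586, 0.2403]
tcp_rot: [3.083, 0.602, -0.0]
force: [-2.2, -0.8, 8.0]
grip_width: 0.0214
grip_force: 30.0
```

```bash
python3 rows.py -210 3 2 6
```

```text
[ 0.5436 -0.0586  0.2403] [-2.2 -0.8  8. ] 0.021419129548538224 r 0.0649 ang 148.52
[[[0, 0, 0], [0.022, 0.036, 0], -1], [[0, 0, 0], [0.046, 0.071, 0], -1]]
[[[0, 0, 0], [0.026, 0.034, 0], -1], [[0, 0, 0], [0.054, 0.066, 0], -1]]
[[[0, 0, 0], [0.029, 0.031, 0], -1], [[0, 0, 0], [0.06, 0.06, 0], -1]]
[[[0, 0, 0], [0.032, 0.028, 0], -1], [[0, 0, 0], [0.066, 0.054, 0], -1]]
[[[0, 0, 0], [0.035, 0.024, 0], -1], [[0, 0, 0], [0.071, 0.046, 0], -1]]
[[[0, 0, 0], [0.037, 0.02, 0], -1], [[0, 0, 0], [0.076, 0.039, 0], -1]]
```

Call:
jog_arm([
  [[0,0,0],[0.022,0.036,0.01],-1],
  [[0,0,0],[0.046,0.071,0.01],-1],
])

```text
clock: 7.25
tcp_pos: [0.5472, -0.0529, 0.2404]
tcp_rot: [3.083, 0.603, -0.001]
force: [-2.4, -0.8, 5.3]
grip_width: 0.0215
grip_force: 30.0
```

Call:
jog_arm([
  [[0,0,0],[0.026,0.034,0],-1],
  [[0,0,0],[0.054,0.066,0],-1],
])

```text
clock: 7.45
tcp_pos: [0.5514, -0.0475, 0.2404]
tcp_rot: [-3.083, -0.602, 0.002]
force: [-1.8, 0.1, 6.5]
grip_width: 0.0215
grip_force: 30.0
```

Call:
jog_arm([
  [[0,0,0],[0.029,0.031,0],-1],
  [[0,0,0],[0.06,0.06,0],-1],
])

```text
clock: 7.65
tcp_pos: [0.5562, -0.0425, 0.2404]
tcp_rot: [-3.082, -0.602, 0.002]
force: [-3.0, 1.1, 6.6]
grip_width: 0.0216
grip_force: 30.0
```

Call:
jog_arm([
  [[0,0,0],[0.032,0.028,0],-1],
  [[0,0,0],[0.066,0.054,0],-1],
])

```text
clock: 7.85
tcp_pos: [0.5615, -0.0381, 0.2404]
tcp_rot: [-3.082, -0.602, 0.002]
force: [-3.2, 1.0, 6.2]
grip_width: 0.0216
grip_force: 30.0
```

Call:
jog_arm([
  [[0,0,0],[0.035,0.024,0],-1],
  [[0,0,0],[0.071,0.046,0],-1],
])

```text
clock: 8.05
tcp_pos: [0.5672, -0.0343, 0.2403]
tcp_rot: [-3.082, -0.602, 0.002]
force: [-3.0, 1.5, 6.4]
grip_width: 0.0218
grip_force: 30.0
```

Call:
jog_arm([
  [[0,0,0],[0.037,0.02,0],-1],
  [[0,0,0],[0.076,0.039,0],-1],
])

```text
clock: 8.25
tcp_pos: [0.5734, -0.0311, 0.2404]
tcp_rot: [-3.082, -0.602, 0.002]
force: [-2.8, 1.7, 5.2]
grip_width: 0.0215
grip_force: 30.0
```

```bash
python3 rows.py -246 3 2 6
```

```text
[ 0.5734 -0.0311  0.2404] [-2.8  1.7  5.2] 0.021480672139062622 r 0.0666 ang 112.66
[[[0, 0, 0], [0.039, 0.016, 0], -1], [[0, 0, 0], [0.079, 0.03, 0], -1]]
[[[0, 0, 0], [0.041, 0.012, 0], -1], [[0, 0, 0], [0.082, 0.022, 0], -1]]
[[[0, 0, 0], [0.042, 0.008, 0], -1], [[0, 0, 0], [0.084, 0.013, 0], -1]]
[[[0, 0, 0], [0.042, 0.003, 0], -1], [[0, 0, 0], [0.085, 0.004, 0], -1]]
[[[0, 0, 0], [0.043, -0.001, 0], -1], [[0, 0, 0], [0.085, -0.004, 0], -1]]
[[[0, 0, 0], [0.042, -0.006, 0], -1], [[0, 0, 0], [0.084, -0.013, 0], -1]]
```

Call:
jog_arm([
  [[0,0,0],[0.039,0.016,0],-1],
  [[0,0,0],[0.079,0.03,0],-1],
])

```text
clock: 8.45
tcp_pos: [0.5797, -0.0286, 0.2404]
tcp_rot: [-3.082, -0.602, 0.001]
force: [-2.1, 1.8, 5.4]
grip_width: 0.0211
grip_force: 30.0
```

Call:
jog_arm([
  [[0,0,0],[0.041,0.012,0],-1],
  [[0,0,0],[0.082,0.022,0],-1],
])

```text
clock: 8.65
tcp_pos: [0.5864, -0.0267, 0.2404]
tcp_rot: [-3.081, -0.602, 0.001]
force: [-2.7, 2.2, 6.2]
grip_width: 0.0216
grip_force: 30.0
```

Call:
jog_arm([
  [[0,0,0],[0.042,0.008,0],-1],
  [[0,0,0],[0.084,0.013,0],-1],
])

```text
clock: 8.85
tcp_pos: [0.5932, -0.0256, 0.2404]
tcp_rot: [-3.081, -0.602, 0.001]
force: [-2.3, 2.8, 6.1]
grip_width: 0.0219
grip_force: 30.0
```

Call:
jog_arm([
  [[0,0,0],[0.042,0.003,0],-1],
  [[0,0,0],[0.085,0.004,0],-1],
])

```text
clock: 9.05
tcp_pos: [0.6001, -0.0251, 0.2404]
tcp_rot: [-3.081, -0.602, 0.0]
force: [-1.2, 3.5, 6.3]
grip_width: 0.0213
grip_force: 30.0
```

Call:
jog_arm([
  [[0,0,0],[0.043,-0.001,0],-1],
  [[0,0,0],[0.085,-0.004,0],-1],
])

```text
clock: 9.25
tcp_pos: [0.607, -0.0255, 0.2404]
tcp_rot: [-3.081, -0.602, -0.0]
force: [-1.1, 2.9, 6.6]
grip_width: 0.0218
grip_force: 30.0
```

Call:
jog_arm([
  [[0,0,0],[0.042,-0.006,0],-1],
  [[0,0,0],[0.084,-0.013,0],-1],
])

```text
clock: 9.45
tcp_pos: [0.6139, -0.0265, 0.2404]
tcp_rot: [-3.081, -0.602, -0.0]
force: [-1.2, 3.4, 5.3]
grip_width: 0.0215
grip_force: 30.0
```

```bash
python3 rows.py -282 3 2 6
```

```text
[ 0.6139 -0.0265  0.2404] [-1.2  3.4  5.3] 0.02146551793659409 r 0.0676 ang 77.31
[[[0, 0, 0], [0.041, -0.01, 0], -1], [[0, 0, 0], [0.082, -0.022, 0], -1]]
[[[0, 0, 0], [0.04, -0.014, 0], -1], [[0, 0, 0], [0.079, -0.03, 0], -1]]
[[[0, 0, 0], [0.038, -0.018, 0], -1], [[0, 0, 0], [0.076, -0.039, 0], -1]]
[[[0, 0, 0], [0.036, -0.022, 0], -1], [[0, 0, 0], [0.071, -0.046, 0], -1]]
[[[0, 0, 0], [0.034, -0.026, 0], -1], [[0, 0, 0], [0.066, -0.054, 0], -1]]
[[[0, 0, 0], [0.031, -0.029, 0], -1], [[0, 0, 0], [0.06, -0.06, 0], -1]]
```

Call:
jog_arm([
  [[0,0,0],[0.041,-0.01,0],-1],
  [[0,0,0],[0.082,-0.022,0],-1],
])

```text
clock: 9.65
tcp_pos: [0.6206, -0.0283, 0.2404]
tcp_rot: [-3.081, -0.602, -0.001]
force: [-0.1, 3.6, 4.1]
grip_width: 0.0214
grip_force: 30.0
```

Call:
jog_arm([
  [[0,0,0],[0.04,-0.014,0],-1],
  [[0,0,0],[0.079,-0.03,0],-1],
])

```text
clock: 9.85
tcp_pos: [0.6273, -0.031, 0.2404]
tcp_rot: [-3.082, -0.602, -0.002]
force: [1.1, 4.9, 5.3]
grip_width: 0.0217
grip_force: 30.0
```

Call:
jog_arm([
  [[0,0,0],[0.038,-0.018,0],-1],
  [[0,0,0],[0.076,-0.039,0],-1],
])

```text
clock: 10.05
tcp_pos: [0.6336, -0.0343, 0.2405]
tcp_rot: [-3.082, -0.602, -0.002]
force: [0.5, 5.0, 3.4]
grip_width: 0.0215
grip_force: 30.0
```

Call:
jog_arm([
  [[0,0,0],[0.036,-0.022,0],-1],
  [[0,0,0],[0.071,-0.046,0],-1],
])

```text
clock: 10.25
tcp_pos: [0.6395, -0.0382, 0.2405]
tcp_rot: [-3.082, -0.602, -0.003]
force: [0.9, 5.1, 5.2]
grip_width: 0.0215
grip_force: 30.0
```

Call:
jog_arm([
  [[0,0,0],[0.034,-0.026,0],-1],
  [[0,0,0],[0.066,-0.054,0],-1],
])

```text
clock: 10.45
tcp_pos: [0.6449, -0.0427, 0.2405]
tcp_rot: [-3.083, -0.602, -0.003]
force: [2.3, 4.6, 4.7]
grip_width: 0.0213
grip_force: 30.0
```

Call:
jog_arm([
  [[0,0,0],[0.031,-0.029,0],-1],
  [[0,0,0],[0.06,-0.06,0],-1],
])

```text
clock: 10.65
tcp_pos: [0.6497, -0.0477, 0.2405]
tcp_rot: [-3.083, -0.602, -0.003]
force: [2.0, 3.3, 4.6]
grip_width: 0.0213
grip_force: 30.0
```

```bash
python3 rows.py -318 3 2 6
```

```text
[ 0.6497 -0.0477  0.2405] [2.  3.3 4.6] 0.021309995499747058 r 0.0676 ang 41.46
[[[0, 0, 0], [0.028, -0.032, 0], -1], [[0, 0, 0], [0.054, -0.066, 0], -1]]
[[[0, 0, 0], [0.024, -0.035, 0], -1], [[0, 0, 0], [0.046, -0.071, 0], -1]]
[[[0, 0, 0], [0.02, -0.037, 0], -1], [[0, 0, 0], [0.039, -0.076, 0], -1]]
[[[0, 0, 0], [0.016, -0.039, 0], -1], [[0, 0, 0], [0.03, -0.079, 0], -1]]
[[[0, 0, 0], [0.012, -0.041, 0], -1], [[0, 0, 0], [0.022, -0.082, 0], -1]]
[[[0, 0, 0], [0.008, -0.042, 0], -1], [[0, 0, 0], [0.013, -0.084, 0], -1]]
```

Call:
jog_arm([
  [[0,0,0],[0.028,-0.032,0],-1],
  [[0,0,0],[0.054,-0.066,0],-1],
])

```text
clock: 10.85
tcp_pos: [0.654, -0.0532, 0.2405]
tcp_rot: [-3.083, -0.602, -0.003]
force: [3.6, 3.9, 4.2]
grip_width: 0.0213
grip_force: 30.0
```

Call:
jog_arm([
  [[0,0,0],[0.024,-0.035,0],-1],
  [[0,0,0],[0.046,-0.071,0],-1],
])

```text
clock: 11.05
tcp_pos: [0.6576, -0.0591, 0.2405]
tcp_rot: [3.083, 0.602, 0.003]
force: [4.6, 4.3, 4.0]
grip_width: 0.0214
grip_force: 30.0
```

Call:
jog_arm([
  [[0,0,0],[0.02,-0.037,0],-1],
  [[0,0,0],[0.039,-0.076,0],-1],
])

```text
clock: 11.25
tcp_pos: [0.6606, -0.0654, 0.2405]
tcp_rot: [3.083, 0.602, 0.002]
force: [3.7, 3.5, 4.9]
grip_width: 0.0212
grip_force: 30.0
```

Call:
jog_arm([
  [[0,0,0],[0.016,-0.039,0],-1],
  [[0,0,0],[0.03,-0.079,0],-1],
])

```text
clock: 11.45
tcp_pos: [0.6628, -0.0718, 0.2405]
tcp_rot: [3.083, 0.602, 0.002]
force: [3.4, 2.5, 4.8]
grip_width: 0.0215
grip_force: 30.0
```

Call:
jog_arm([
  [[0,0,0],[0.012,-0.041,0],-1],
  [[0,0,0],[0.022,-0.082,0],-1],
])

```text
clock: 11.65
tcp_pos: [0.6644, -0.0784, 0.2404]
tcp_rot: [3.083, 0.602, 0.001]
force: [4.1, 3.2, 5.5]
grip_width: 0.0215
grip_force: 30.0
```

Call:
jog_arm([
  [[0,0,0],[0.008,-0.042,0],-1],
  [[0,0,0],[0.013,-0.084,0],-1],
])

```text
clock: 11.85
tcp_pos: [0.6653, -0.0852, 0.2404]
tcp_rot: [3.083, 0.602, 0.001]
force: [3.5, 2.1, 4.9]
grip_width: 0.0215
grip_force: 30.0
```

```bash
python3 rows.py -354 3 2 6
```

```text
[ 0.6653 -0.0852  0.2404] [3.5 2.1 4.9] 0.02153780927808398 r 0.0667 ang 6.29
[[[0, 0, 0], [0.003, -0.042, 0], -1], [[0, 0, 0], [0.004, -0.085, 0], -1]]
[[[0, 0, 0], [-0.001, -0.043, 0], -1], [[0, 0, 0], [-0.004, -0.085, 0], -1]]
[[[0, 0, 0], [-0.006, -0.042, 0], -1], [[0, 0, 0], [-0.013, -0.084, 0], -1]]
[[[0, 0, 0], [-0.01, -0.041, 0], -1], [[0, 0, 0], [-0.022, -0.082, 0], -1]]
[[[0, 0, 0], [-0.014, -0.04, 0], -1], [[0, 0, 0], [-0.03, -0.079, 0], -1]]
[[[0, 0, 0], [-0.018, -0.038, 0], -1], [[0, 0, 0], [-0.039, -0.076, 0], -1]]
```

Call:
jog_arm([
  [[0,0,0],[0.003,-0.042,0],-1],
  [[0,0,0],[0.004,-0.085,0],-1],
])

```text
clock: 12.05
tcp_pos: [0.6655, -0.0921, 0.2404]
tcp_rot: [3.083, 0.602, 0.0]
force: [3.6, 1.2, 5.1]
grip_width: 0.0214
grip_force: 30.0
```

Call:
jog_arm([
  [[0,0,0],[-0.001,-0.043,0],-1],
  [[0,0,0],[-0.004,-0.085,0],-1],
])

```text
clock: 12.25
tcp_pos: [0.6649, -0.099, 0.2404]
tcp_rot: [3.083, 0.602, -0.0]
force: [2.6, 2.7, 5.5]
grip_width: 0.0217
grip_force: 30.0
```

Call:
jog_arm([
  [[0,0,0],[-0.006,-0.042,0],-1],
  [[0,0,0],[-0.013,-0.084,0],-1],
])

```text
clock: 12.45
tcp_pos: [0.6641, -0.1036, 0.2405]
tcp_rot: [-3.08, -0.602, -0.002]
force: [5.1, 11.3, 6.0]
grip_width: 0.0215
grip_force: 30.0
```

Call:
jog_arm([
  [[0,0,0],[-0.01,-0.041,0],-1],
  [[0,0,0],[-0.022,-0.082,0],-1],
])

```text
clock: 12.65
tcp_pos: [0.6628, -0.1089, 0.2405]
tcp_rot: [-3.079, -0.602, -0.003]
force: [6.1, 10.8, 4.4]
grip_width: 0.0214
grip_force: 30.0
```

Call:
jog_arm([
  [[0,0,0],[-0.014,-0.04,0],-1],
  [[0,0,0],[-0.03,-0.079,0],-1],
])

```text
clock: 12.85
tcp_pos: [0.6605, -0.1153, 0.2404]
tcp_rot: [-3.079, -0.603, -0.004]
force: [6.2, 10.9, 4.3]
grip_width: 0.0216
grip_force: 30.0
```

Call:
jog_arm([
  [[0,0,0],[-0.018,-0.038,0],-1],
  [[0,0,0],[-0.039,-0.076,0],-1],
])

```text
clock: 13.05
tcp_pos: [0.6576, -0.1215, 0.2404]
tcp_rot: [-3.079, -0.603, -0.004]
force: [5.9, 10.0, 5.3]
grip_width: 0.0217
grip_force: 30.0
```

```bash
python3 rows.py -390 3 2 6
```

```text
[ 0.6576 -0.1215  0.2404] [ 5.9 10.   5.3] 0.021737819118095157 r 0.0653 ang -26.33
[[[0, 0, 0], [-0.022, -0.036, 0], -1], [[0, 0, 0], [-0.046, -0.071, 0], -1]]
[[[0, 0, 0], [-0.026, -0.034, 0], -1], [[0, 0, 0], [-0.054, -0.066, 0], -1]]
[[[0, 0, 0], [-0.029, -0.031, 0], -1], [[0, 0, 0], [-0.06, -0.06, 0], -1]]
[[[0, 0, 0], [-0.032, -0.028, 0], -1], [[0, 0, 0], [-0.066, -0.054, 0], -1]]
[[[0, 0, 0], [-0.035, -0.024, 0], -1], [[0, 0, 0], [-0.071, -0.046, 0], -1]]
[[[0, 0, 0], [-0.037, -0.02, 0], -1], [[0, 0, 0], [-0.076, -0.039, 0], -1]]
```

The bite came during the -366° to -372° step, at about y = -0.102. Fit the axis from the free points and generate the six 60° calls of a turn.

```bash
cat > fit.py <<'E'
import numpy as np
from scipy.optimize import least_squares
P=np.array("""0.5436 -0.0586 0.5472 -0.0529 0.5514 -0.0475 0.5562 -0.0425 0.5615 -0.0381 0.5672 -0.0343 0.5734 -0.0311
0.5797 -0.0286 0.5864 -0.0267 0.5932 -0.0256 0.6001 -0.0251 0.607 -0.0255 0.6139 -0.0265 0.6206 -0.0283 0.6273 -0.031 0.6336 -0.0343
0.6395 -0.0382 0.6449 -0.0427 0.6497 -0.0477 0.654 -0.0532 0.6576 -0.0591 0.6606 -0.0654 0.6628 -0.0718 0.6644 -0.0784 0.6653 -0.0852
0.6655 -0.0921 0.6649 -0.099 0.6641 -0.1036 0.6628 -0.1089 0.6605 -0.1153 0.6576 -0.1215""".split(),float).reshape(-1,2)
r=least_squares(lambda p:np.hypot(*(P-p[:2]).T)-p[2],[.6,-.09,.065]); c=r.x
if __name__=="__main__":
    print(c,abs(r.fun).max()); 
    for p in [P[-5],[.6645,-.102],P[-4],P[-1]]: d=p-c[:2]; print(np.degrees(np.arctan2(d[1],d[0])))
E
python3 fit.py; for a in -30 -90 -150 150 90 30; do python3 rows.py $a 6 10|tail -1; done
```

```text
[ 0.60045505 -0.09023037  0.06506444] 7.644480950452781e-05
-7.749180517989537
-10.413142413143849
-11.863395574257018
-28.68741471782184
[[[0, 0, 0], [-0.046, -0.071, 0], -1], [[0, 0, 0], [-0.1, -0.137, 0], -1], [[0, 0, 0], [-0.16, -0.198, 0], -1], [[0, 0, 0], [-0.226, -0.251, 0], -1], [[0, 0, 0], [-0.297, -0.297, 0], -1], [[0, 0, 0], [-0.373, -0.336, 0], -1], [[0, 0, 0], [-0.453, -0.366, 0], -1], [[0, 0, 0], [-0.535, -0.388, 0], -1], [[0, 0, 0], [-0.619, -0.402, 0], -1], [[0, 0, 0], [-0.704, -0.406, 0], -1]]
[[[0, 0, 0], [-0.085, 0.004, 0], -1], [[0, 0, 0], [-0.169, 0.018, 0], -1], [[0, 0, 0], [-0.251, 0.04, 0], -1], [[0, 0, 0], [-0.33, 0.07, 0], -1], [[0, 0, 0], [-0.406, 0.109, 0], -1], [[0, 0, 0], [-0.478, 0.155, 0], -1], [[0, 0, 0], [-0.544, 0.209, 0], -1], [[0, 0, 0], [-0.604, 0.269, 0], -1], [[0, 0, 0], [-0.657, 0.335, 0], -1], [[0, 0, 0], [-0.704, 0.406, 0], -1]]
[[[0, 0, 0], [-0.039, 0.076, 0], -1], [[0, 0, 0], [-0.069, 0.155, 0], -1], [[0, 0, 0], [-0.091, 0.237, 0], -1], [[0, 0, 0], [-0.104, 0.321, 0], -1], [[0, 0, 0], [-0.109, 0.406, 0], -1], [[0, 0, 0], [-0.104, 0.491, 0]
[... 546 characters left out ...]
, [[0, 0, 0], [0.169, -0.018, 0], -1], [[0, 0, 0], [0.251, -0.04, 0], -1], [[0, 0, 0], [0.33, -0.07, 0], -1], [[0, 0, 0], [0.406, -0.109, 0], -1], [[0, 0, 0], [0.478, -0.155, 0], -1], [[0, 0, 0], [0.544, -0.209, 0], -1], [[0, 0, 0], [0.604, -0.269, 0], -1], [[0, 0, 0], [0.657, -0.335, 0], -1], [[0, 0, 0], [0.704, -0.406, 0], -1]]
[[[0, 0, 0], [0.039, -0.076, 0], -1], [[0, 0, 0], [0.069, -0.155, 0], -1], [[0, 0, 0], [0.091, -0.237, 0], -1], [[0, 0, 0], [0.104, -0.321, 0], -1], [[0, 0, 0], [0.109, -0.406, 0], -1], [[0, 0, 0], [0.104, -0.491, 0], -1], [[0, 0, 0], [0.091, -0.575, 0], -1], [[0, 0, 0], [0.069, -0.657, 0], -1], [[0, 0, 0], [0.039, -0.737, 0], -1], [[0, 0, 0], [0.0, -0.812, 0], -1]]
```

Call:
jog_arm([
  [[0,0,0],[-0.046,-0.071,0],-1],
  [[0,0,0],[-0.1,-0.137,0],-1],
  [[0,0,0],[-0.16,-0.198,0],-1],
  [[0,0,0],[-0.226,-0.251,0],-1],
  [[0,0,0],[-0.297,-0.297,0],-1],
  [[0,0,0],[-0.373,-0.336,0],-1],
  [[0,0,0],[-0.453,-0.366,0],-1],
  [[0,0,0],[-0.535,-0.388,0],-1],
  [[0,0,0],[-0.619,-0.402,0],-1],
  [[0,0,0],[-0.704,-0.406,0],-1],
])

```text
clock: 14.05
tcp_pos: [0.6027, -0.1553, 0.2404]
tcp_rot: [-3.082, -0.602, -0.009]
force: [11.5, 7.6, 1.6]
grip_width: 0.0213
grip_force: 30.0
```

Call:
jog_arm([
  [[0,0,0],[-0.085,0.004,0],-1],
  [[0,0,0],[-0.169,0.018,0],-1],
  [[0,0,0],[-0.251,0.04,0],-1],
  [[0,0,0],[-0.33,0.07,0],-1],
  [[0,0,0],[-0.406,0.109,0],-1],
  [[0,0,0],[-0.478,0.155,0],-1],
  [[0,0,0],[-0.544,0.209,0],-1],
  [[0,0,0],[-0.604,0.269,0],-1],
  [[0,0,0],[-0.657,0.335,0],-1],
  [[0,0,0],[-0.704,0.406,0],-1],
])

```text
clock: 15.05
tcp_pos: [0.5468, -0.127, 0.2406]
tcp_rot: [3.077, 0.601, 0.007]
force: [11.1, -6.5, -2.4]
grip_width: 0.0217
grip_force: 30.0
```

Call:
jog_arm([
  [[0,0,0],[-0.039,0.076,0],-1],
  [[0,0,0],[-0.069,0.155,0],-1],
  [[0,0,0],[-0.091,0.237,0],-1],
  [[0,0,0],[-0.104,0.321,0],-1],
  [[0,0,0],[-0.109,0.406,0],-1],
  [[0,0,0],[-0.104,0.491,0],-1],
  [[0,0,0],[-0.091,0.575,0],-1],
  [[0,0,0],[-0.069,0.657,0],-1],
  [[0,0,0],[-0.039,0.737,0],-1],
  [[0,0,0],[0.0,0.812,0],-1],
])

```text
clock: 16.05
tcp_pos: [0.5413, -0.063, 0.2403]
tcp_rot: [3.077, 0.601, -0.011]
force: [-6.1, -11.0, 9.1]
grip_width: 0.0213
grip_force: 30.0
```

Call:
jog_arm([
  [[0,0,0],[0.046,0.071,0],-1],
  [[0,0,0],[0.1,0.137,0],-1],
  [[0,0,0],[0.16,0.198,0],-1],
  [[0,0,0],[0.226,0.251,0],-1],
  [[0,0,0],[0.297,0.297,0],-1],
  [[0,0,0],[0.373,0.336,0],-1],
  [[0,0,0],[0.453,0.366,0],-1],
  [[0,0,0],[0.535,0.388,0],-1],
  [[0,0,0],[0.619,0.402,0],-1],
  [[0,0,0],[0.704,0.406,0],-1],
])

```text
clock: 17.05
tcp_pos: [0.5945, -0.0254, 0.2402]
tcp_rot: [-3.079, -0.602, 0.017]
force: [-13.2, 6.7, 17.0]
grip_width: 0.0219
grip_force: 30.0
```

Call:
jog_arm([
  [[0,0,0],[0.085,-0.004,0],-1],
  [[0,0,0],[0.169,-0.018,0],-1],
  [[0,0,0],[0.251,-0.04,0],-1],
  [[0,0,0],[0.33,-0.07,0],-1],
  [[0,0,0],[0.406,-0.109,0],-1],
  [[0,0,0],[0.478,-0.155,0],-1],
  [[0,0,0],[0.544,-0.209,0],-1],
  [[0,0,0],[0.604,-0.269,0],-1],
  [[0,0,0],[0.657,-0.335,0],-1],
  [[0,0,0],[0.704,-0.406,0],-1],
])

```text
clock: 18.05
tcp_pos: [0.6552, -0.0551, 0.2404]
tcp_rot: [-3.076, -0.602, 0.003]
force: [-0.4, 14.1, 8.9]
grip_width: 0.0216
grip_force: 30.0
```

Call:
jog_arm([
  [[0,0,0],[0.039,-0.076,0],-1],
  [[0,0,0],[0.069,-0.155,0],-1],
  [[0,0,0],[0.091,-0.237,0],-1],
  [[0,0,0],[0.104,-0.321,0],-1],
  [[0,0,0],[0.109,-0.406,0],-1],
  [[0,0,0],[0.104,-0.491,0],-1],
  [[0,0,0],[0.091,-0.575,0],-1],
  [[0,0,0],[0.069,-0.657,0],-1],
  [[0,0,0],[0.039,-0.737,0],-1],
  [[0,0,0],[0.0,-0.812,0],-1],
])

```text
clock: 19.05
tcp_pos: [0.6575, -0.1215, 0.2404]
tcp_rot: [-3.079, -0.603, -0.004]
force: [6.3, 10.5, 6.3]
grip_width: 0.0215
grip_force: 30.0
```

First of the loaded turns closes exactly on the same point, with no slip. Repeating it.

Call:
jog_arm([
  [[0,0,0],[-0.046,-0.071,0],-1],
  [[0,0,0],[-0.1,-0.137,0],-1],
  [[0,0,0],[-0.16,-0.198,0],-1],
  [[0,0,0],[-0.226,-0.251,0],-1],
  [[0,0,0],[-0.297,-0.297,0],-1],
  [[0,0,0],[-0.373,-0.336,0],-1],
  [[0,0,0],[-0.453,-0.366,0],-1],
  [[0,0,0],[-0.535,-0.388,0],-1],
  [[0,0,0],[-0.619,-0.402,0],-1],
  [[0,0,0],[-0.704,-0.406,0],-1],
])

```text
clock: 20.05
tcp_pos: [0.6028, -0.1553, 0.2404]
tcp_rot: [-3.082, -0.602, -0.009]
force: [11.8, 6.9, 1.2]
grip_width: 0.0216
grip_force: 30.0
```

Call:
jog_arm([
  [[0,0,0],[-0.085,0.004,0],-1],
  [[0,0,0],[-0.169,0.018,0],-1],
  [[0,0,0],[-0.251,0.04,0],-1],
  [[0,0,0],[-0.33,0.07,0],-1],
  [[0,0,0],[-0.406,0.109,0],-1],
  [[0,0,0],[-0.478,0.155,0],-1],
  [[0,0,0],[-0.544,0.209,0],-1],
  [[0,0,0],[-0.604,0.269,0],-1],
  [[0,0,0],[-0.657,0.335,0],-1],
  [[0,0,0],[-0.704,0.406,0],-1],
])

```text
clock: 21.05
tcp_pos: [0.5468, -0.127, 0.2406]
tcp_rot: [3.077, 0.601, 0.007]
force: [11.9, -7.2, -2.7]
grip_width: 0.0217
grip_force: 30.0
```

Call:
jog_arm([
  [[0,0,0],[-0.039,0.076,0],-1],
  [[0,0,0],[-0.069,0.155,0],-1],
  [[0,0,0],[-0.091,0.237,0],-1],
  [[0,0,0],[-0.104,0.321,0],-1],
  [[0,0,0],[-0.109,0.406,0],-1],
  [[0,0,0],[-0.104,0.491,0],-1],
  [[0,0,0],[-0.091,0.575,0],-1],
  [[0,0,0],[-0.069,0.657,0],-1],
  [[0,0,0],[-0.039,0.737,0],-1],
  [[0,0,0],[0.0,0.812,0],-1],
])

```text
clock: 22.05
tcp_pos: [0.5413, -0.063, 0.2402]
tcp_rot: [3.077, 0.601, -0.011]
force: [-5.4, -10.6, 9.6]
grip_width: 0.0216
grip_force: 30.0
```

Call:
jog_arm([
  [[0,0,0],[0.046,0.071,0],-1],
  [[0,0,0],[0.1,0.137,0],-1],
  [[0,0,0],[0.16,0.198,0],-1],
  [[0,0,0],[0.226,0.251,0],-1],
  [[0,0,0],[0.297,0.297,0],-1],
  [[0,0,0],[0.373,0.336,0],-1],
  [[0,0,0],[0.453,0.366,0],-1],
  [[0,0,0],[0.535,0.388,0],-1],
  [[0,0,0],[0.619,0.402,0],-1],
  [[0,0,0],[0.704,0.406,0],-1],
])

```text
clock: 23.05
tcp_pos: [0.5945, -0.0254, 0.2402]
tcp_rot: [-3.079, -0.602, 0.017]
force: [-14.5, 7.5, 17.4]
grip_width: 0.0214
grip_force: 30.0
```

Call:
jog_arm([
  [[0,0,0],[0.085,-0.004,0],-1],
  [[0,0,0],[0.169,-0.018,0],-1],
  [[0,0,0],[0.251,-0.04,0],-1],
  [[0,0,0],[0.33,-0.07,0],-1],
  [[0,0,0],[0.406,-0.109,0],-1],
  [[0,0,0],[0.478,-0.155,0],-1],
  [[0,0,0],[0.544,-0.209,0],-1],
  [[0,0,0],[0.604,-0.269,0],-1],
  [[0,0,0],[0.657,-0.335,0],-1],
  [[0,0,0],[0.704,-0.406,0],-1],
])

```text
clock: 24.05
tcp_pos: [0.6552, -0.055, 0.2404]
tcp_rot: [-3.076, -0.603, 0.003]
force: [-0.9, 14.2, 9.9]
grip_width: 0.0214
grip_force: 30.0
```

Call:
jog_arm([
  [[0,0,0],[0.039,-0.076,0],-1],
  [[0,0,0],[0.069,-0.155,0],-1],
  [[0,0,0],[0.091,-0.237,0],-1],
  [[0,0,0],[0.104,-0.321,0],-1],
  [[0,0,0],[0.109,-0.406,0],-1],
  [[0,0,0],[0.104,-0.491,0],-1],
  [[0,0,0],[0.091,-0.575,0],-1],
  [[0,0,0],[0.069,-0.657,0],-1],
  [[0,0,0],[0.039,-0.737,0],-1],
  [[0,0,0],[0.0,-0.812,0],-1],
])

```text
clock: 25.05
tcp_pos: [0.6575, -0.1215, 0.2404]
tcp_rot: [-3.079, -0.603, -0.004]
force: [5.7, 10.1, 4.9]
grip_width: 0.0219
grip_force: 30.0
```

Call:
jog_arm([
  [[0,0,0],[-0.046,-0.071,0],-1],
  [[0,0,0],[-0.1,-0.137,0],-1],
  [[0,0,0],[-0.16,-0.198,0],-1],
  [[0,0,0],[-0.226,-0.251,0],-1],
  [[0,0,0],[-0.297,-0.297,0],-1],
  [[0,0,0],[-0.373,-0.336,0],-1],
  [[0,0,0],[-0.453,-0.366,0],-1],
  [[0,0,0],[-0.535,-0.388,0],-1],
  [[0,0,0],[-0.619,-0.402,0],-1],
  [[0,0,0],[-0.704,-0.406,0],-1],
])

```text
clock: 26.05
tcp_pos: [0.6028, -0.1554, 0.2405]
tcp_rot: [-3.082, -0.602, -0.009]
force: [12.0, 6.3, 0.7]
grip_width: 0.0215
grip_force: 30.0
```

Call:
jog_arm([
  [[0,0,0],[-0.085,0.004,0],-1],
  [[0,0,0],[-0.169,0.018,0],-1],
  [[0,0,0],[-0.251,0.04,0],-1],
  [[0,0,0],[-0.33,0.07,0],-1],
  [[0,0,0],[-0.406,0.109,0],-1],
  [[0,0,0],[-0.478,0.155,0],-1],
  [[0,0,0],[-0.544,0.209,0],-1],
  [[0,0,0],[-0.604,0.269,0],-1],
  [[0,0,0],[-0.657,0.335,0],-1],
  [[0,0,0],[-0.704,0.406,0],-1],
])

```text
clock: 27.05
tcp_pos: [0.5468, -0.127, 0.2406]
tcp_rot: [3.077, 0.601, 0.007]
force: [12.3, -7.2, -2.6]
grip_width: 0.0216
grip_force: 30.0
```

Call:
jog_arm([
  [[0,0,0],[-0.039,0.076,0],-1],
  [[0,0,0],[-0.069,0.155,0],-1],
  [[0,0,0],[-0.091,0.237,0],-1],
  [[0,0,0],[-0.104,0.321,0],-1],
  [[0,0,0],[-0.109,0.406,0],-1],
  [[0,0,0],[-0.104,0.491,0],-1],
  [[0,0,0],[-0.091,0.575,0],-1],
  [[0,0,0],[-0.069,0.657,0],-1],
  [[0,0,0],[-0.039,0.737,0],-1],
  [[0,0,0],[0.0,0.812,0],-1],
])

```text
clock: 28.05
tcp_pos: [0.5413, -0.063, 0.2403]
tcp_rot: [3.077, 0.601, -0.011]
force: [-5.4, -10.6, 9.6]
grip_width: 0.0214
grip_force: 30.0
```

Call:
jog_arm([
  [[0,0,0],[0.046,0.071,0],-1],
  [[0,0,0],[0.1,0.137,0],-1],
  [[0,0,0],[0.16,0.198,0],-1],
  [[0,0,0],[0.226,0.251,0],-1],
  [[0,0,0],[0.297,0.297,0],-1],
  [[0,0,0],[0.373,0.336,0],-1],
  [[0,0,0],[0.453,0.366,0],-1],
  [[0,0,0],[0.535,0.388,0],-1],
  [[0,0,0],[0.619,0.402,0],-1],
  [[0,0,0],[0.704,0.406,0],-1],
])

```text
clock: 29.05
tcp_pos: [0.5944, -0.0254, 0.2402]
tcp_rot: [-3.079, -0.602, 0.017]
force: [-13.0, 7.2, 16.7]
grip_width: 0.0214
grip_force: 30.0
```

Call:
jog_arm([
  [[0,0,0],[0.085,-0.004,0],-1],
  [[0,0,0],[0.169,-0.018,0],-1],
  [[0,0,0],[0.251,-0.04,0],-1],
  [[0,0,0],[0.33,-0.07,0],-1],
  [[0,0,0],[0.406,-0.109,0],-1],
  [[0,0,0],[0.478,-0.155,0],-1],
  [[0,0,0],[0.544,-0.209,0],-1],
  [[0,0,0],[0.604,-0.269,0],-1],
  [[0,0,0],[0.657,-0.335,0],-1],
  [[0,0,0],[0.704,-0.406,0],-1],
])

```text
clock: 30.05
tcp_pos: [0.6552, -0.0551, 0.2404]
tcp_rot: [-3.076, -0.602, 0.003]
force: [-0.1, 13.9, 9.3]
grip_width: 0.0214
grip_force: 30.0
```

```bash
python3 rows.py 30 5 7
```

```text
[ 0.6552 -0.0551  0.2404] [-0.1 13.9  9.3] 0.02143206743035429 r 0.0675 ang 33.67
[[[0, 0, 0], [0.033, -0.063, 0], -1], [[0, 0, 0], [0.06, -0.128, 0], -1], [[0, 0, 0], [0.081, -0.196, 0], -1], [[0, 0, 0], [0.097, -0.265, 0], -1], [[0, 0, 0], [0.106, -0.335, 0], -1], [[0, 0, 0], [0.109, -0.406, 0], -1], [[0, 0, 0], [0.106, -0.477, 0], -1]]
```

Call:
jog_arm([
  [[0,0,0],[0.033,-0.063,0],-1],
  [[0,0,0],[0.06,-0.128,0],-1],
  [[0,0,0],[0.081,-0.196,0],-1],
  [[0,0,0],[0.097,-0.265,0],-1],
  [[0,0,0],[0.106,-0.335,0],-1],
  [[0,0,0],[0.109,-0.406,0],-1],
  [[0,0,0],[0.106,-0.477,0],-1],
  [[0,0,0],[0.106,-0.477,0],-1],
  [[0,0,0],[0.106,-0.477,0],-1],
  [[0,0,0],[0.106,-0.477,0],-1],
])

```text
clock: 31.05
tcp_pos: [0.6653, -0.0953, 0.2405]
tcp_rot: [-3.08, -0.602, -0.002]
force: [5.5, 8.3, 4.9]
grip_width: 0.0214
grip_force: 30.0
```

Call:
jog_arm([
  [[0,0,0],[-0.004,-0.035,0],-1],
  [[0,0,0],[-0.01,-0.065,0],-1],
  [[0,0,0],[-0.01,-0.065,0],-1],
  [[0,0,0],[-0.01,-0.065,0],-1],
  [[0,0,0],[-0.01,-0.065,0],-1],
  [[0,0,0],[-0.01,-0.065,0],-1],
])

```text
clock: 31.65
tcp_pos: [0.6648, -0.0999, 0.2405]
tcp_rot: [-3.079, -0.603, -0.003]
force: [5.3, 10.6, 5.8]
grip_width: 0.0214
grip_force: 30.0
```

Call:
jog_arm([
  [[0,0,0],[-0.005,-0.024,0],-1],
  [[0,0,0],[-0.005,-0.024,0],-1],
  [[0,0,0],[-0.005,-0.024,0],-1],
  [[0,0,0],[-0.005,-0.024,0],-1],
  [[0,0,0],[-0.005,-0.024,0],-1],
])

```text
clock: 32.15
tcp_pos: [0.6645, -0.1018, 0.2405]
tcp_rot: [-3.079, -0.602, -0.003]
force: [4.1, 10.4, 5.8]
grip_width: 0.0216
grip_force: 30.0
```

Call:
jog_arm([
  [[0,0,0],[-0.002,0.015,0],-1],
  [[0,0,0],[-0.003,0.03,0],-1],
  [[0,0,0],[-0.003,0.03,0],-1],
  [[0,0,0],[-0.003,0.03,0],-1],
])

```text
clock: 32.55
tcp_pos: [0.6646, -0.1008, 0.2405]
tcp_rot: [-3.082, -0.603, -0.004]
force: [5.7, 6.6, 5.1]
grip_width: 0.0214
grip_force: 30.0
```

Call:
jog_arm([
  [[0,0,0],[-0.002,0.015,0],-1],
  [[0,0,0],[-0.002,0.015,0],-1],
  [[0,0,0],[-0.002,0.015,0],-1],
  [[0,0,0],[-0.002,0.015,0],-1],
])

```text
clock: 32.95
tcp_pos: [0.6647, -0.1002, 0.2406]
tcp_rot: [-3.083, -0.602, -0.004]
force: [6.1, 4.7, 4.0]
grip_width: 0.0212
grip_force: 30.0
```

Position is within about 1° of three turns from the bite. Relieve the remaining elastic load, open and lift straight up.

Call:
jog_arm([
  [[0,0,0],[0.02,0.012,0],-1],
  [[0,0,0],[0.02,0.012,0],-1],
  [[0,0,0],[0.02,0.012,0],-1],
])

```text
clock: 33.25
tcp_pos: [0.6649, -0.0995, 0.2404]
tcp_rot: [-3.083, -0.602, 0.001]
force: [2.2, 4.3, 6.7]
grip_width: 0.0209
grip_force: 30.0
```

Call:
jog_arm([
  [[0,0,0],[0,0,0],0],
  [[0,0,0],[0,0,0],0],
  [[0,0,0],[0,0,0],0],
  [[0,0,0],[0,0,0],0],
  [[0,0,0],[0,0,0.3],0],
  [[0,0,0],[0,0,0.7],0],
  [[0,0,0],[0,0,1],0],
  [[0,0,0],[0,0,1],0],
])

```text
clock: 34.05
tcp_pos: [0.6669, -0.1003, 0.3242]
tcp_rot: [3.08, 0.602, 0.009]
force: [0.0, -0.2, -0.1]
grip_width: 0.044
grip_force: 0.0
```

Call:
jog_arm([
  [[0,0,0],[-0.8,-0.8,0.8],0],
  [[0,0,0],[-0.8,-0.8,0.8],0],
  [[0,0,0],[-0.8,-0.8,0.8],0],
  [[0,0,0],[-0.8,-0.8,0.8],0],
  [[0,0,0],[-0.8,-0.8,0.8],0],
])

```text
clock: 34.55
tcp_pos: [0.601, -0.163, 0.3825]
tcp_rot: [-3.082, -0.602, 0.002]
force: [-0.6, -0.5, -0.6]
grip_width: 0.0441
grip_force: 0.0
```

```bash
python3 - <<'E'
from workcell import status, optics
from h import *
s=status.get_state(); f=optics.grab_frame("wrist"); T=wristT(s,f); K=f["intrinsics"]; c=f["color"]
print(s["tcp_pos"],s["force"])
for a in (-8,-10,-12):
  q=[.6005+.065*np.cos(np.radians(a)),-.0902+.065*np.sin(np.radians(a)),.275]; p=K@(T@np.r_[q,1])[:3]; print(a,p[:2]/p[2])
np.savez("w4.npz",K=K,T=T,c=c); cv2.imwrite("pics/w4.png",c[:,:,::-1])
E
```

```text
[ 0.60099833 -0.16302029  0.38249848] [-0.59288537 -0.51422528 -0.62963814]
-8 [275.26574722 100.43162295]
-10 [277.76657208 101.97534279]
-12 [280.21115688 103.60333903]
```

View pics/w4.png

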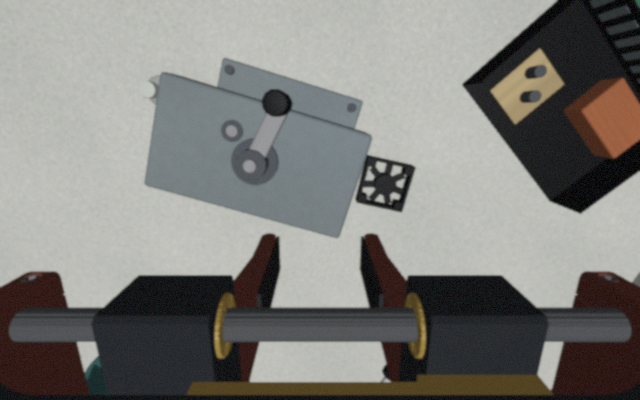

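The handle top is at (276,103), which matches about -9°. The pin is flush in its collar at (232,131), and the fan and bottle look undisturbed. Handing in.

```bash
python3 -c "
from workcell import workorder; print(workorder.finish_job())"
```

```text
the job is handed in; nothing more can be done
None
```

The job is handed in: I pushed the stop pin down to its hard end at about 12 N, felt the ram bite after about 220° of winding, gave the crank three more turns (accurate to about 1–2°), then let go and moved the arm clear, finishing at about 35 s of the 72 s allowed.

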